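# Press the parts trays home and latch the case

### The arm

A 6-joint arm with a two-finger parallel gripper is mounted at the origin on the work surface. World frame = base frame: x ahead of the robot, y to its left, z up, the work surface at z = 0. Lengths are in mm, angles in rad, forces in N, time in s.
With the tool pointing down it reaches from about 350 to 775 mm from the base axis. Payload 7.3 kg.
Tool frame: the origin (TCP) lies at the very end of the fingers, on their centre line; the grasp point (between the pads) lies 19 mm behind it; z points along the fingers, y is the line along which they close (so a half turn about z gives the same grasp; the last joint's range is limited). The gripper opens to 92 mm and grips with 3 to 60 N. Pads are 19 mm wide; open, the fingers measure 130 mm over their backs; the gripper's body (75 mm by 190 mm) begins 47 mm behind the grasp point.
Start: joints at [1.084, 0.342, 1.524, -0, 1.275, -0.146], TCP at [175.463, 494.831, 226.741] pointing down, gripper open.
Joint ranges: [-2.53, 2.53], [-0.77, 2.02], [0.04, 2.7], [-1, 4.14], [0.28, 2.66], [-3.11, 3.11]. Speed limits (rad/s): [2.57, 2.57, 3.14, 3.14, 3.14, 3.14].

### API

Orientations are given as [roll, pitch, yaw] about the fixed x, y, z axes, in that order (R = Rz(yaw) Ry(pitch) Rx(roll)).
In Python, from plant import bot gives the robot as it stands.
- The arm moves only by the tool send_rows, never from a script. Its argument "rows" is a list of rows, each an object of numbers: "x", "y", "z": the shift along the tool's x, y, z in units of 0.2 m (1.0 is 0.2 m); "ax", "ay", "az": the turn, a rotation vector about the tool's x, y, z in units of 60 degrees (1.0 is 60 degrees); "jaw": the opening, from -1 (shut) to 1 (fully open), so that 0 is half open. In form: [{"x": .., "y": .., "z": .., "ax": .., "ay": .., "az": .., "jaw": ..}, ...]. A call has exactly 10 rows; each row is the pose to reach, as a shift and turn from the pose commanded when the call began, along the tool's axes at that moment; what a row does not reach only later rows make up. A row lasts 1/8 s, in which the tool goes at most 62.5 mm and 10.7 degrees, less where a joint would pass 70% of its speed; a pose out of reach is approached as far as the arm can. A call with a number of a shift or a turn outside -1 to 1 is refused whole. A call with a gripper value outside its range is refused whole. The fingers move at their own pace and stop on an object; the grip force is fixed at half the most. Time passes only in rows, so rows that repeat a pose let the fingers close, or fill a call up. It gives the time, the measured TCP pose, the force, the opening and the grip force at its end, in the units of the state.
- bot.get_obs(): the state, without advancing time (a new reading comes with each control period).
- bot.capture(name): name is "scene" or "side" or "wrist"; returns (picture, depth): 420x560x3 uint8, red, green, blue; 420x560 float32, mm along the optical axis (not along the pixel's ray), 0 where there is no reading.
- bot.camera_model(name): a dict with "vertical_fov" (degrees; the focal length in pixels is half the picture's height over the tangent of half this angle, whatever the lens; pixels are square), "cx", "cy" (the principal point, pixels), "R" (3x3) and "t" (3): a world point X has camera coordinates R X + t; the wrist camera has in their place "T_tool_cam" (4x4, takes a point from camera to tool coordinates, whose origin is the TCP and whose axes are the flange's). Camera axes: x right, y down, z forward; pixel columns grow to the right and rows downward; lengths in mm; the calibration is good to about 2 mm. A picture is of the moment at which its call begins: read the wrist's pose just before it. camera_model takes no time and is no camera call.
- bot.close_job(): hands the job in; it is judged then, once.
The state is a dict: "time": time; "joint_positions": joint angles; "dq": joint speeds; "tau": joint torques, N m; "tool_pos": TCP position; "tcp_rot": TCP orientation; "contact_force": force on the tool from outside, world axes, zero at the start; "moment": the same for the moment, N m; "grip_width": finger opening in mm; "finger_force": force on a finger pad.
Only numpy, scipy, OpenCV 4.12 (cv2) and the standard library are available. Lean on these libraries where they do the work, as an engineer would, in place of code of your own. Each camera call takes 0.05 s, during which the arm holds its last target. There are 200 camera calls.

### The job

Close up the black parts case lying on its back on the cutting mat: with closed fingers, press its three protruding trays fully home one after another, first the one with the widest black grip bar, then the middle one, then the one with the narrowest bar. Last, press down the raised half of the grey rocker latch, on the end ledge opposite the carrying handle, until it has tipped fully over. Only press: do not pull a tray further out, pick nothing up, leave the other things on the table and case where they are, and finish with the hand clear.

Things in the scene. Friction and masses are not known exactly. Their poses are not given: they have to be found in the camera images.
- case: black small-parts case, fixed, lying on its back on a cutting mat, open front upward: 130 mm (its x) by 300 mm (its y) by 120 mm high; origin at the centre of its underside, z up. Flat ledges 45 mm wide at both ends, at rim height. A black carrying handle sticks out level from the +y end to y = 209 mm; the rocker latch is on the -y ledge
- rim (a point): centre of the case's top, at rim height, 120 mm above the table; axes as the case's. Seven upright trays in a row along y, 30 mm apart, each with a grey front plate 112 x 26 mm and a black grip bar on it. Those at y = -90, -30, 30, 90 mm are home (plates flush with the rim) and cannot move; those at -60, 0, 60 mm, in any arrangement, stand out
- wide_top (a point): centre of the top face of the grip bar of the protruding tray with the widest bar (90 mm long along its x, 14 mm thick along its y, 12 mm high); axes as the case's; this point is 132 mm above the table when the tray is home
- tray_wide (a joint): how far that tray stands out of the case (m): 0 = home against its stop, front plate flush with the rim; starts 0.018 to 0.034; slides straight down under about 5 N and stays where it is left (no spring)
- middle_top (a point): centre of the top face of the grip bar of the protruding tray with the middle-width bar (56 mm long along its x, 14 mm thick along its y, 12 mm high); axes as the case's; this point is 132 mm above the table when the tray is home
- tray_middle (a joint): how far that tray stands out of the case (m): 0 = home against its stop, front plate flush with the rim; starts 0.018 to 0.034; slides straight down under about 5 N and stays where it is left (no spring)
- narrow_top (a point): centre of the top face of the grip bar of the protruding tray with the narrowest bar (24 mm long along its x, 14 mm thick along its y, 12 mm high); axes as the case's; this point is 132 mm above the table when the tray is home
- tray_narrow (a joint): how far that tray stands out of the case (m): 0 = home against its stop, front plate flush with the rim; starts 0.018 to 0.034; slides straight down under about 5 N and stays where it is left (no spring)
- latch_pad (a point): place to press on the rocker latch: upper face of its near (-x) half, 24 mm from the pivot. The rocker is a grey see-saw paddle 76 mm (case x) by 30 by 6 mm; pivot along the case's y at case x = 0, y = -127.5, z = 133 mm; its near half starts raised by about 0.25 rad. The point's axes tip with the paddle; y is the case's y
- latch (a joint): tip of the rocker (rad): about 0 = unlatched, near (-x) half up; 0.5 = fully over, near half down against its stop, where this point has come down about 12 mm; about 3 N at this point moves it, and it stays where it is left
- bead_jar: small closed jar 30 mm across, 42 mm tall, standing on the flat end ledge of the case beside the carrying handle; leave alone; origin at the centre of its underside
- eraser: white eraser 45 x 22 x 13 mm on the mat on the near side of the case; leave alone; origin at the centre of its underside
- tape_roll: cardboard ring 68 mm across, 19 mm high, lying on the mat; leave alone; origin at the centre of its underside
- ruler: flat metal ruler 300 x 30 x 4 mm on the mat on the far side of the case; leave alone; origin at the centre of its underside
- glue: white glue bottle 40 mm across, 110 mm tall, standing on the mat beyond the latch end of the case; leave alone; origin at the centre of its underside
- spare_tray: clear spare tray lying flat on the mat, 120 x 96 x 26 mm, beyond the latch end; leave alone; origin at the centre of its underside
- spool: thread spool 30 mm across, 40 mm tall, standing on the mat; leave alone; origin at the centre of its underside
- scissors: scissors about 140 mm long lying on the mat beyond the carrying handle; leave alone; origin on the underside at the pivot

How it is judged (in metres and radians):
On the way, in this order (a step that is already met when the one before it is completed fails the run):
1. the tray with the wide bar is pressed home (value of joint tray_wide below 0.003 m), for 0.2 s.
2. the tray with the middle bar is pressed home (value of joint tray_middle below 0.003 m), for 0.2 s.
3. the tray with the narrow bar is pressed home (value of joint tray_narrow below 0.003 m), for 0.2 s.
4. the rocker latch is tipped over with all trays home (value of joint latch above 0.4 rad and value of joint each of tray_wide, tray_middle, tray_narrow below 0.003 m), for 0.2 s.
At the end, for the whole second after the job is handed in: All three trays are home (within 3 mm of their stops) and the rocker latch is over (at least 0.4 of its 0.5 rad) (all of step 4); the robot touches nothing.
It fails at once if a tray is pulled further out (beyond 40 mm) instead of pressed (value of joint any of tray_wide, tray_middle, tray_narrow above 0.04 m).
It fails at once if a bystander is moved more than 20 mm or lifted (distance of any of bead_jar, eraser, tape_roll, ruler, glue, spare_tray, spool, scissors from where it was at the start of the episode above 0.02 m).
It fails at once if the jar, glue bottle or spool is knocked over (angle between any of bead_jar, glue, spool's own z axis and vertical above 0.4 rad).
It also fails if it takes over 48 s, if anything falls off the work surface, if the arm or the gripper's body presses on something with over 40 N, if the wrist force passes 120 N, or if a joint passes its speed limit or range.

## Working session

There is one attempt and no reset: what is moved stays moved. The work goes in short steps, Python scripts to look and compute and a tool call to move; the robot and the scene stay as the last step left them, time stands still between calls to the robot, and variables do not carry over. Pictures are saved under pics/ and viewed, at most 10 in all, crops included, and the job is handed in when it is done.

Besides the shell and the picture viewer there is one more tool, called after ">>>" as name(argument=value, ...) on one line, values as JSON. send_rows: Moves the arm, as the interface text tells. Its arguments: {"type":"object","properties":{"rows":{"type":"array","items":{"type":"object","properties":{"x":{"type":"number","minimum":-1,"maximum":1},"y":{"type":"number","minimum":-1,"maximum":1},"z":{"type":"number","minimum":-1,"maximum":1},"ax":{"type":"number","minimum":-1,"maximum":1},"ay":{"type":"number","minimum":-1,"maximum":1},"az":{"type":"number","minimum":-1,"maximum":1},"jaw":{"type":"number"}}}}},"required":["rows"]}

```bash
mkdir -p pics; python3 - <<'E'
from plant import bot
import cv2,numpy as np
o=bot.get_obs();print({k:np.round(o[k],3).tolist() for k in ['time','tool_pos','tcp_rot','grip_width']})
for n in['scene','side']:
    p,d=bot.capture(n);cv2.imwrite(f'pics/{n}.png',p[:,:,::-1]);np.savez(f'pics/{n}.npz',p=p,d=d)
    m=bot.camera_model(n);print(n,{k:np.round(v,3).tolist() for k,v in m.items()},(d>0).mean())
E
```

```text
{'time': 0.0, 'tool_pos': [175.275, 494.429, 226.039], 'tcp_rot': [-3.14, -0.0, 2.801], 'grip_width': 91.577}
scene {'vertical_fov': 49.217, 'cx': 277.496, 'cy': 211.067, 'R': [[-0.884, 0.467, -0.013], [0.402, 0.747, -0.53], [-0.238, -0.474, -0.848]], 't': [489.733, -195.592, 1258.63]} 0.995969387755102
side {'vertical_fov': 56.499, 'cx': 277.526, 'cy': 209.774, 'R': [[0.833, -0.554, 0.014], [-0.335, -0.523, -0.784], [0.441, 0.648, -0.621]], 't': [-453.271, 289.544, 683.348]} 0.9959566326530612
```

View pics/scene.png

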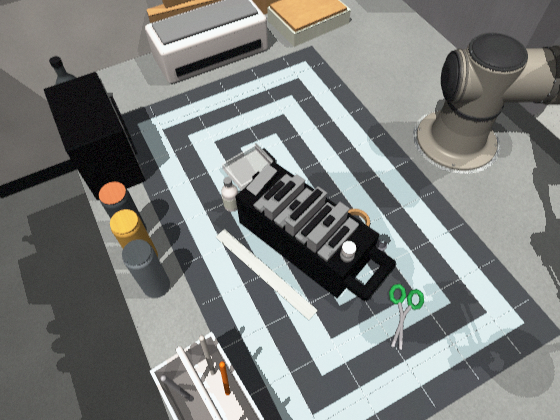

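View pics/side.png

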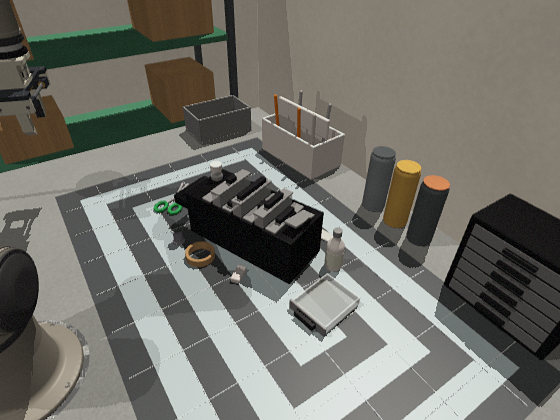

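The scene view shows the case at about (310,225), handle end at (370,275), and the latch end at (265,180) by the clear tray. The side view shows the same, with the latch end at (295,222). Next I'll turn the depth into a top-down height map.

```bash
cat > h.py <<'E'
import numpy as np,cv2
def cloud(n,m):
    z=np.load(f'pics/{n}.npz');d=z['d'];f=210/np.tan(np.radians(m['vertical_fov'])/2)
    v,u=np.mgrid[:420,:560]
    P=np.stack([(u-m['cx'])/f*d,(v-m['cy'])/f*d,d],-1).reshape(-1,3)
    X=(P-np.array(m['t']))@np.array(m['R']);return X[d.ravel()>0],z['p'].reshape(-1,3)[d.ravel()>0]
E
python3 - <<'E'
from plant import bot
from h import *
out=[]
for n in['scene','side']:
    X,c=cloud(n,bot.camera_model(n))
    s=(np.abs(X[:,0]-430)<330)&(np.abs(X[:,1]-150)<450)
    print(n,'table z',np.median(X[s&(abs(X[:,2])<15)][:,2]))
    k=s&(X[:,2]>112)&(X[:,2]<128);
    # main cluster at rim height
    Y=X[k];print(len(Y),np.median(Y,0))
    c0=np.median(Y,0)[:2];k2=np.linalg.norm(Y[:,:2]-c0,axis=1)<200
    print('zmed',np.median(Y[k2][:,2]),cv2.minAreaRect(Y[k2][:,:2].astype(np.float32)))
    im=np.zeros((400,400,3),np.uint8);hm=np.zeros((400,400))
    i=np.round(X[:,:2]-c0+200).astype(int);ok=(i>=0).all(1)&(i<400).all(1)
    o=np.argsort(X[ok][:,2]);a=i[ok][o]
    zz=X[ok][o,2];hc=cv2.applyColorMap(np.clip((zz-100)*3.5,0,255).astype(np.uint8),cv2.COLORMAP_JET)[:,0]
    im2=im.copy()
    for dx in(0,1):
     for dy in (0,1):
      A=np.clip(a+[dx,dy],0,399);im[399-A[:,1],A[:,0]]=c[ok][o][:,::-1];im2[399-A[:,1],A[:,0]]=hc
    out.append(np.hstack([im,im2]))
    print(c0)
    cv2.imwrite(f'pics/top_{n}.png',out[-1])
E
```

```text
scene table z 0.8065086369906362
3841 [524.96765832 118.88913343 120.00644236]
zmed 120.01342117788542 ((524.45361328125, 75.0589599609375), (132.1370849609375, 300.3816833496094), 21.059114456176758)
[524.96765832 118.88913343]
side table z 0.9161641861753063
2696 [507.03513364  24.09503559 120.09451176]
zmed 120.09368183651546 ((531.066650390625, 49.66423034667969), (132.5692138671875, 355.7756042480469), 20.867542266845703)
[507.03513364  24.09503559]
```

View pics/top_scene.png

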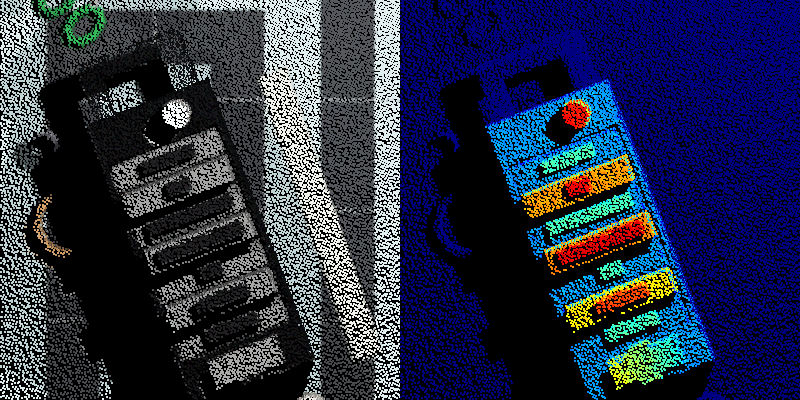

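View pics/top_side.png

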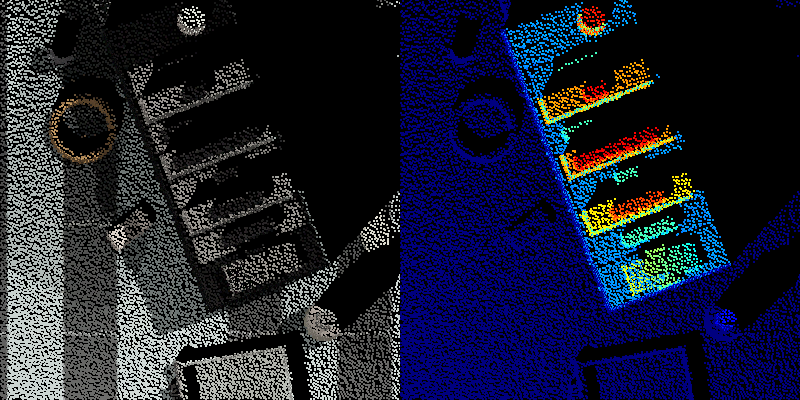

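Both maps show the case rotated about 21°. Along case +y, the order is middle bar at y≈-60, wide bar at 0 and narrow bar at +60. The latch is at the lower end and the jar at the handle end. Now the precise case frame and bar tops from both views.

```bash
python3 - <<'E'
from plant import bot
from h import *
a=np.radians(21.0);c0=np.array([524.5,75.1])
C=np.array([[np.cos(a),np.sin(a)],[-np.sin(a),np.cos(a)]])
for n in['scene','side']:
    X,c=cloud(n,bot.camera_model(n));q=(X[:,:2]-c0)@C.T;z=X[:,2]
    inn=(abs(q[:,0])<75)&(abs(q[:,1])<158)
    k=inn&(abs(z-120)<4);print(n,'rim ext',np.percentile(q[k],[.3,99.7],axis=0).round(1).tolist(),cv2.minAreaRect(q[k].astype(np.float32)))
    for nm,y in(('mid',-60),('wide',0),('nar',60)):
        k=inn&(abs(q[:,1]-y)<14)&(abs(q[:,0])<50)&(z>135)
        zt=np.percentile(z[k],95);k&=z>zt-4
        r=cv2.minAreaRect(q[k].astype(np.float32));print(nm,'z',zt.round(1),k.sum(),np.round(r[0],1),np.round(r[1],1),round(r[2],1))
    k=inn&(abs(q[:,1]+127.5)<22)&(z>125)&(abs(q[:,0])<45)
    A=np.c_[q[k],np.ones(k.sum())];s=np.linalg.lstsq(A,z[k],rcond=None)[0];print('latch',np.percentile(q[k],[1,99],axis=0).round(1).tolist(),s.round(3))
    k=inn&(z>155)&(q[:,1]>105);print('jar',q[k].mean(0).round(1))
    if n=='scene':
        W=lambda x,y:(c0+np.array([x,y])@C)
        o=bot.get_obs();yaw=o['tcp_rot'][2];p=o['tool_pos']
        for nm,x,y in(('wide',0,0),('mid',0,-60),('nar',0,60),('latch',-38,-127.5)):
            print(nm,W(x,y).round(1))
E
```

```text
scene rim ext [[-65.4, -148.0], [65.3, 149.7]] ((-0.03980255126953125, -0.010833740234375), (132.30731201171875, 300.3490905761719), 0.008408386260271072)
mid z 160.2 141 [ -0.6 -59.1] [55.7 14.4] 0.3
wide z 167.0 242 [0.6 0.3] [90.1 14.8] 0.1
nar z 164.0 79 [-0.2 60.6] [15.2 23.8] 87.0
latch [[-35.8, -146.7], [36.5, -106.8]] [-2.26000e-01 -4.50000e-02  1.30212e+02]
jar [ 24.9 129.6]
wide [524.5  75.1]
mid [546.   19.1]
nar [503.  131.1]
latch [534.7 -57.5]
side rim ext [[-68.1, -149.3], [62.7, 149.8]] ((-2.4933013916015625, 0.758026123046875), (301.7559509277344, 133.3307647705078), 89.47968292236328)
mid z 159.6 113 [ -2.5 -59.2] [14.9 56.7] 89.2
wide z 166.4 171 [-2.1  0.2] [90.  15.1] 1.5
nar z 163.5 52 [-1.9 59.7] [26.1 15.4] 6.6
latch [[-39.1, -146.8], [34.4, -108.0]] [-2.1300e-01  7.0000e-02  1.4434e+02]
jar [ 19.  126.7]
```

Bar sizes, heights and the latch slope (about -0.22 rad) all match the description. The tool frame after a 49.5° turn lines up with the case: tool x = case +y and tool y = case +x.

>>> send_rows(rows=[{"x": -0.1, "y": -0.06, "az": 0.1, "jaw": -1}, {"x": -0.22, "y": -0.13, "az": 0.22, "jaw": -1}, {"x": -0.36, "y": -0.21, "az": 0.36, "jaw": -1}, {"x": -0.5, "y": -0.3, "az": 0.5, "jaw": -1}, {"x": -0.64, "y": -0.38, "az": 0.62, "jaw": -1}, {"x": -0.76, "y": -0.46, "az": 0.72, "jaw": -1}, {"x": -0.87, "y": -0.52, "az": 0.8, "jaw": -1}, {"x": -0.95, "y": -0.57, "az": 0.825, "jaw": -1}, {"x": -0.95, "y": -0.57, "az": 0.825, "jaw": -1}, {"x": -0.95, "y": -0.57, "az": 0.825, "jaw": -1}])

```text
schema error: expected keys x, y, z, ax, ay, az, jaw
```

>>> send_rows(rows=[{"x": -0.1, "y": -0.06, "z": 0, "ax": 0, "ay": 0, "az": 0.1, "jaw": -1}, {"x": -0.22, "y": -0.13, "z": 0, "ax": 0, "ay": 0, "az": 0.22, "jaw": -1}, {"x": -0.36, "y": -0.21, "z": 0, "ax": 0, "ay": 0, "az": 0.36, "jaw": -1}, {"x": -0.5, "y": -0.3, "z": 0, "ax": 0, "ay": 0, "az": 0.5, "jaw": -1}, {"x": -0.64, "y": -0.38, "z": 0, "ax": 0, "ay": 0, "az": 0.62, "jaw": -1}, {"x": -0.76, "y": -0.46, "z": 0, "ax": 0, "ay": 0, "az": 0.72, "jaw": -1}, {"x": -0.87, "y": -0.52, "z": 0, "ax": 0, "ay": 0, "az": 0.8, "jaw": -1}, {"x": -0.95, "y": -0.57, "z": 0, "ax": 0, "ay": 0, "az": 0.825, "jaw": -1}, {"x": -0.95, "y": -0.57, "z": 0, "ax": 0, "ay": 0, "az": 0.825, "jaw": -1}, {"x": -0.95, "y": -0.57, "z": 0, "ax": 0, "ay": 0, "az": 0.825, "jaw": -1}])

```text
time: 1.35
tool_pos: [316.0, 324.2, 226.6]
tcp_rot: [-3.141, -0.0, 1.937]
contact_force: [0.2, 0.1, 0.4]
grip_width: 0.8
finger_force: 0.0
```

>>> send_rows(rows=[{"x": -0.1, "y": 0.03, "z": 0, "ax": 0, "ay": 0, "az": 0, "jaw": -1}, {"x": -0.24, "y": 0.08, "z": 0, "ax": 0, "ay": 0, "az": 0, "jaw": -1}, {"x": -0.38, "y": 0.13, "z": 0, "ax": 0, "ay": 0, "az": 0, "jaw": -1}, {"x": -0.52, "y": 0.18, "z": 0, "ax": 0, "ay": 0, "az": 0, "jaw": -1}, {"x": -0.66, "y": 0.22, "z": 0, "ax": 0, "ay": 0, "az": 0, "jaw": -1}, {"x": -0.78, "y": 0.26, "z": 0, "ax": 0, "ay": 0, "az": 0, "jaw": -1}, {"x": -0.88, "y": 0.29, "z": 0, "ax": 0, "ay": 0, "az": 0, "jaw": -1}, {"x": -0.95, "y": 0.3, "z": 0, "ax": 0, "ay": 0, "az": 0, "jaw": -1}, {"x": -0.95, "y": 0.3, "z": 0, "ax": 0, "ay": 0, "az": 0, "jaw": -1}, {"x": -0.95, "y": 0.3, "z": 0, "ax": 0, "ay": 0, "az": 0, "jaw": -1}])

```text
time: 2.6
tool_pos: [440.0, 168.6, 226.7]
tcp_rot: [-3.141, -0.0, 1.937]
contact_force: [0.2, 0.5, -0.0]
grip_width: 0.5
finger_force: 0.0
```

>>> send_rows(rows=[{"x": -0.06, "y": 0.02, "z": 0, "ax": 0, "ay": 0, "az": 0, "jaw": -1}, {"x": -0.14, "y": 0.05, "z": 0, "ax": 0, "ay": 0, "az": 0, "jaw": -1}, {"x": -0.24, "y": 0.09, "z": 0, "ax": 0, "ay": 0, "az": 0, "jaw": -1}, {"x": -0.34, "y": 0.13, "z": 0, "ax": 0, "ay": 0, "az": 0, "jaw": -1}, {"x": -0.43, "y": 0.17, "z": 0.02, "ax": 0, "ay": 0, "az": 0, "jaw": -1}, {"x": -0.51, "y": 0.2, "z": 0.06, "ax": 0, "ay": 0, "az": 0, "jaw": -1}, {"x": -0.56, "y": 0.22, "z": 0.1, "ax": 0, "ay": 0, "az": 0, "jaw": -1}, {"x": -0.585, "y": 0.225, "z": 0.15, "ax": 0, "ay": 0, "az": 0, "jaw": -1}, {"x": -0.585, "y": 0.225, "z": 0.2, "ax": 0, "ay": 0, "az": 0, "jaw": -1}, {"x": -0.585, "y": 0.225, "z": 0.2, "ax": 0, "ay": 0, "az": 0, "jaw": -1}])

```text
time: 3.85
tool_pos: [523.5, 75.2, 185.7]
tcp_rot: [-3.14, -0.001, 1.937]
contact_force: [1.1, -0.3, -0.3]
grip_width: 0.5
finger_force: 0.0
```

>>> send_rows(rows=[{"x": 0, "y": 0, "z": 0.04, "ax": 0, "ay": 0, "az": 0, "jaw": -1}, {"x": 0, "y": 0, "z": 0.08, "ax": 0, "ay": 0, "az": 0, "jaw": -1}, {"x": 0, "y": 0, "z": 0.115, "ax": 0, "ay": 0, "az": 0, "jaw": -1}, {"x": 0, "y": 0, "z": 0.15, "ax": 0, "ay": 0, "az": 0, "jaw": -1}, {"x": 0, "y": 0, "z": 0.18, "ax": 0, "ay": 0, "az": 0, "jaw": -1}, {"x": 0, "y": 0, "z": 0.21, "ax": 0, "ay": 0, "az": 0, "jaw": -1}, {"x": 0, "y": 0, "z": 0.235, "ax": 0, "ay": 0, "az": 0, "jaw": -1}, {"x": 0, "y": 0, "z": 0.255, "ax": 0, "ay": 0, "az": 0, "jaw": -1}, {"x": 0, "y": 0, "z": 0.265, "ax": 0, "ay": 0, "az": 0, "jaw": -1}, {"x": 0, "y": 0, "z": 0.265, "ax": 0, "ay": 0, "az": 0, "jaw": -1}])

```text
time: 5.1
tool_pos: [524.6, 74.6, 133.4]
tcp_rot: [3.141, 0.0, 1.937]
contact_force: [-0.3, 0.8, -0.7]
grip_width: 0.7
finger_force: 0.0
```

>>> send_rows(rows=[{"x": 0, "y": 0, "z": 0.004, "ax": 0, "ay": 0, "az": 0, "jaw": -1}, {"x": 0, "y": 0, "z": 0.008, "ax": 0, "ay": 0, "az": 0, "jaw": -1}, {"x": 0, "y": 0, "z": 0.01, "ax": 0, "ay": 0, "az": 0, "jaw": -1}, {"x": 0, "y": 0, "z": 0.01, "ax": 0, "ay": 0, "az": 0, "jaw": -1}, {"x": 0, "y": 0, "z": 0.01, "ax": 0, "ay": 0, "az": 0, "jaw": -1}, {"x": 0, "y": 0, "z": 0.01, "ax": 0, "ay": 0, "az": 0, "jaw": -1}, {"x": 0, "y": 0, "z": 0.01, "ax": 0, "ay": 0, "az": 0, "jaw": -1}, {"x": 0, "y": 0, "z": 0.01, "ax": 0, "ay": 0, "az": 0, "jaw": -1}, {"x": 0, "y": 0, "z": 0.01, "ax": 0, "ay": 0, "az": 0, "jaw": -1}, {"x": 0, "y": 0, "z": 0.01, "ax": 0, "ay": 0, "az": 0, "jaw": -1}])

```text
time: 6.35
tool_pos: [524.7, 74.5, 132.3]
tcp_rot: [3.141, 0.001, 1.937]
contact_force: [-1.5, -1.3, 6.5]
grip_width: 0.3
finger_force: 2.9
```

>>> send_rows(rows=[{"x": 0, "y": 0, "z": -0.05, "ax": 0, "ay": 0, "az": 0, "jaw": -1}, {"x": 0, "y": 0, "z": -0.12, "ax": 0, "ay": 0, "az": 0, "jaw": -1}, {"x": 0, "y": 0, "z": -0.2, "ax": 0, "ay": 0, "az": 0, "jaw": -1}, {"x": 0, "y": 0, "z": -0.27, "ax": 0, "ay": 0, "az": 0, "jaw": -1}, {"x": -0.04, "y": 0, "z": -0.3, "ax": 0, "ay": 0, "az": 0, "jaw": -1}, {"x": -0.12, "y": 0, "z": -0.3, "ax": 0, "ay": 0, "az": 0, "jaw": -1}, {"x": -0.2, "y": 0, "z": -0.3, "ax": 0, "ay": 0, "az": 0, "jaw": -1}, {"x": -0.27, "y": 0, "z": -0.3, "ax": 0, "ay": 0, "az": 0, "jaw": -1}, {"x": -0.3, "y": 0, "z": -0.3, "ax": 0, "ay": 0, "az": 0, "jaw": -1}, {"x": -0.3, "y": 0, "z": -0.3, "ax": 0, "ay": 0, "az": 0, "jaw": -1}])

```text
time: 7.6
tool_pos: [545.9, 18.3, 191.4]
tcp_rot: [-3.141, -0.0, 1.936]
contact_force: [-0.7, 0.8, -0.3]
grip_width: 0.5
finger_force: 0.0
```

```bash
cat > chk.py <<'E'
from plant import bot
from h import *
a=np.radians(21.0);c0=np.array([524.2,75.3])
C=np.array([[np.cos(a),np.sin(a)],[-np.sin(a),np.cos(a)]])
o=bot.get_obs();print(np.round(o['tool_pos'],1),np.round(o['contact_force'],1))
for n in['scene','side']:
    p,d=bot.capture(n);np.savez(f'pics/{n}.npz',p=p,d=d);cv2.imwrite(f'pics/{n}_now.png',p[:,:,::-1])
    X,c=cloud(n,bot.camera_model(n));q=(X[:,:2]-c0)@C.T;z=X[:,2]
    for nm,y,w in(('mid',-60,25),('wide',0,42),('nar',60,10)):
        k=(abs(q[:,1]-y)<5)&(abs(q[:,0])<w)&(z>115)&(z<172);print(n,nm,k.sum(),np.percentile(z[k],[10,50,90]).round(1) if k.any() else '')
    k=(abs(q[:,1]+127.5)<12)&(abs(q[:,0])<35)&(z>118)&(z<150);print('latch slope',k.sum(),np.polyfit(q[k,0],z[k],1).round(3) if k.sum()>20 else '')
E
python3 chk.py
```

```text
[545.9  18.3 191.4] [-0.7  0.8 -0.3]
scene mid 92 [157.4 158.9 160.4]
scene wide 157 [130.3 132.3 134.1]
scene nar 41 [162.5 164.4 165.9]
latch slope 72 [ -0.191 134.976]
side mid 76 [157.2 158.5 159.8]
side wide 119 [129.1 132.2 133.3]
side nar 25 [156.5 163.8 164.9]
latch slope 266 [1.00000e-03 1.31461e+02]
```

The wide tray is home (bar top at 132.3 mm). Now the middle one.

>>> send_rows(rows=[{"x": 0, "y": 0, "z": 0.06, "ax": 0, "ay": 0, "az": 0, "jaw": -1}, {"x": 0, "y": 0, "z": 0.12, "ax": 0, "ay": 0, "az": 0, "jaw": -1}, {"x": 0, "y": 0, "z": 0.155, "ax": 0, "ay": 0, "az": 0, "jaw": -1}, {"x": 0, "y": 0, "z": 0.19, "ax": 0, "ay": 0, "az": 0, "jaw": -1}, {"x": 0, "y": 0, "z": 0.22, "ax": 0, "ay": 0, "az": 0, "jaw": -1}, {"x": 0, "y": 0, "z": 0.25, "ax": 0, "ay": 0, "az": 0, "jaw": -1}, {"x": 0, "y": 0, "z": 0.275, "ax": 0, "ay": 0, "az": 0, "jaw": -1}, {"x": 0, "y": 0, "z": 0.29, "ax": 0, "ay": 0, "az": 0, "jaw": -1}, {"x": 0, "y": 0, "z": 0.298, "ax": 0, "ay": 0, "az": 0, "jaw": -1}, {"x": 0, "y": 0, "z": 0.3, "ax": 0, "ay": 0, "az": 0, "jaw": -1}])

```text
time: 8.95
tool_pos: [545.8, 18.9, 132.2]
tcp_rot: [3.141, -0.0, 1.937]
contact_force: [-4.8, 1.6, 9.0]
grip_width: 0.3
finger_force: 4.6
```

>>> send_rows(rows=[{"x": 0, "y": 0, "z": 0, "ax": 0, "ay": 0, "az": 0, "jaw": -1}, {"x": 0, "y": 0, "z": 0.003, "ax": 0, "ay": 0, "az": 0, "jaw": -1}, {"x": 0, "y": 0, "z": 0.003, "ax": 0, "ay": 0, "az": 0, "jaw": -1}, {"x": 0, "y": 0, "z": 0.003, "ax": 0, "ay": 0, "az": 0, "jaw": -1}, {"x": 0, "y": 0, "z": -0.05, "ax": 0, "ay": 0, "az": 0, "jaw": -1}, {"x": 0, "y": 0, "z": -0.12, "ax": 0, "ay": 0, "az": 0, "jaw": -1}, {"x": 0, "y": 0, "z": -0.2, "ax": 0, "ay": 0, "az": 0, "jaw": -1}, {"x": 0, "y": 0, "z": -0.27, "ax": 0, "ay": 0, "az": 0, "jaw": -1}, {"x": 0, "y": 0, "z": -0.3, "ax": 0, "ay": 0, "az": 0, "jaw": -1}, {"x": 0, "y": 0, "z": -0.3, "ax": 0, "ay": 0, "az": 0, "jaw": -1}])

```text
time: 10.2
tool_pos: [546.0, 18.7, 192.1]
tcp_rot: [3.141, 0.0, 1.937]
contact_force: [0.1, 0.6, -0.3]
grip_width: 0.2
finger_force: 0.0
```

```bash
python3 chk.py
```

```text
[546.   18.7 192.1] [ 0.1  0.6 -0.3]
scene mid 85 [130.2 132.4 134.3]
scene wide 158 [130.2 132.2 134.2]
scene nar 43 [162.4 164.3 166.1]
latch slope 69 [ -0.191 134.843]
side mid 66 [130.8 132.2 133.4]
side wide 104 [130.5 132.2 133.3]
side nar 24 [162.3 163.9 164.7]
latch slope 265 [1.50000e-02 1.31278e+02]
```

The middle tray is home too. Now the narrow one, 120 mm along case +y.

>>> send_rows(rows=[{"x": 0.06, "y": 0, "z": 0, "ax": 0, "ay": 0, "az": 0, "jaw": -1}, {"x": 0.15, "y": 0, "z": 0, "ax": 0, "ay": 0, "az": 0, "jaw": -1}, {"x": 0.25, "y": 0, "z": 0, "ax": 0, "ay": 0, "az": 0, "jaw": -1}, {"x": 0.35, "y": 0, "z": 0, "ax": 0, "ay": 0, "az": 0, "jaw": -1}, {"x": 0.45, "y": 0, "z": 0, "ax": 0, "ay": 0, "az": 0, "jaw": -1}, {"x": 0.54, "y": 0, "z": 0, "ax": 0, "ay": 0, "az": 0, "jaw": -1}, {"x": 0.6, "y": 0, "z": 0, "ax": 0, "ay": 0, "az": 0, "jaw": -1}, {"x": 0.6, "y": 0, "z": 0, "ax": 0, "ay": 0, "az": 0, "jaw": -1}, {"x": 0.6, "y": 0, "z": 0.04, "ax": 0, "ay": 0, "az": 0, "jaw": -1}, {"x": 0.6, "y": 0, "z": 0.04, "ax": 0, "ay": 0, "az": 0, "jaw": -1}])

```text
time: 11.55
tool_pos: [502.6, 130.2, 182.8]
tcp_rot: [-3.14, -0.0, 1.936]
contact_force: [-0.4, 0.3, 0.1]
grip_width: -0.0
finger_force: 0.0
```

>>> send_rows(rows=[{"x": 0, "y": 0, "z": 0.04, "ax": 0, "ay": 0, "az": 0, "jaw": -1}, {"x": 0, "y": 0, "z": 0.08, "ax": 0, "ay": 0, "az": 0, "jaw": -1}, {"x": 0, "y": 0, "z": 0.115, "ax": 0, "ay": 0, "az": 0, "jaw": -1}, {"x": 0, "y": 0, "z": 0.15, "ax": 0, "ay": 0, "az": 0, "jaw": -1}, {"x": 0, "y": 0, "z": 0.18, "ax": 0, "ay": 0, "az": 0, "jaw": -1}, {"x": 0, "y": 0, "z": 0.21, "ax": 0, "ay": 0, "az": 0, "jaw": -1}, {"x": 0, "y": 0, "z": 0.235, "ax": 0, "ay": 0, "az": 0, "jaw": -1}, {"x": 0, "y": 0, "z": 0.25, "ax": 0, "ay": 0, "az": 0, "jaw": -1}, {"x": 0, "y": 0, "z": 0.26, "ax": 0, "ay": 0, "az": 0, "jaw": -1}, {"x": 0, "y": 0, "z": 0.26, "ax": 0, "ay": 0, "az": 0, "jaw": -1}])

```text
time: 12.8
tool_pos: [502.9, 130.8, 132.2]
tcp_rot: [3.141, 0.0, 1.937]
contact_force: [-3.0, -2.5, 7.9]
grip_width: 0.4
finger_force: 3.8
```

>>> send_rows(rows=[{"x": 0, "y": 0, "z": 0, "ax": 0, "ay": 0, "az": 0, "jaw": -1}, {"x": 0, "y": 0, "z": 0.003, "ax": 0, "ay": 0, "az": 0, "jaw": -1}, {"x": 0, "y": 0, "z": 0.003, "ax": 0, "ay": 0, "az": 0, "jaw": -1}, {"x": 0, "y": 0, "z": 0.003, "ax": 0, "ay": 0, "az": 0, "jaw": -1}, {"x": 0, "y": 0, "z": -0.05, "ax": 0, "ay": 0, "az": 0, "jaw": -1}, {"x": 0, "y": 0, "z": -0.12, "ax": 0, "ay": 0, "az": 0, "jaw": -1}, {"x": 0, "y": 0, "z": -0.2, "ax": 0, "ay": 0, "az": 0, "jaw": -1}, {"x": 0, "y": 0, "z": -0.27, "ax": 0, "ay": 0, "az": 0, "jaw": -1}, {"x": 0, "y": 0, "z": -0.3, "ax": 0, "ay": 0, "az": 0, "jaw": -1}, {"x": 0, "y": 0, "z": -0.3, "ax": 0, "ay": 0, "az": 0, "jaw": -1}])

```text
time: 14.05
tool_pos: [503.0, 130.9, 192.1]
tcp_rot: [3.141, 0.0, 1.937]
contact_force: [-0.1, -0.1, 1.0]
grip_width: 0.5
finger_force: 0.0
```

```bash
python3 chk.py
```

```text
[503.  130.9 192.1] [-0.1 -0.1  1. ]
scene mid 85 [130.6 132.2 134.4]
scene wide 55 [130.  131.8 134. ]
scene nar 43 [130.8 132.5 133.9]
latch slope 316 [ -0.19 135.22]
side mid 73 [129.4 132.1 133.2]
side wide 116 [129.  132.1 133.2]
side nar 23 [130.8 132.  133.2]
latch slope 263 [5.00000e-03 1.31293e+02]
```

All three are home. Next, over the latch at case (-38, -127.5).

>>> send_rows(rows=[{"x": -0.08, "y": -0.02, "z": 0, "ax": 0, "ay": 0, "az": 0, "jaw": -1}, {"x": -0.2, "y": -0.04, "z": 0, "ax": 0, "ay": 0, "az": 0, "jaw": -1}, {"x": -0.34, "y": -0.07, "z": 0, "ax": 0, "ay": 0, "az": 0, "jaw": -1}, {"x": -0.48, "y": -0.1, "z": 0, "ax": 0, "ay": 0, "az": 0, "jaw": -1}, {"x": -0.62, "y": -0.13, "z": 0, "ax": 0, "ay": 0, "az": 0, "jaw": -1}, {"x": -0.75, "y": -0.15, "z": 0, "ax": 0, "ay": 0, "az": 0, "jaw": -1}, {"x": -0.86, "y": -0.17, "z": 0, "ax": 0, "ay": 0, "az": 0, "jaw": -1}, {"x": -0.935, "y": -0.19, "z": 0, "ax": 0, "ay": 0, "az": 0, "jaw": -1}, {"x": -0.935, "y": -0.19, "z": 0.1, "ax": 0, "ay": 0, "az": 0, "jaw": -1}, {"x": -0.935, "y": -0.19, "z": 0.15, "ax": 0, "ay": 0, "az": 0, "jaw": -1}])

```text
time: 15.4
tool_pos: [533.6, -57.8, 160.6]
tcp_rot: [-3.14, -0.001, 1.936]
contact_force: [-0.8, -0.6, 0.1]
grip_width: 0.1
finger_force: 0.0
```

>>> send_rows(rows=[{"x": 0, "y": 0, "z": 0.03, "ax": 0, "ay": 0, "az": 0, "jaw": -1}, {"x": 0, "y": 0, "z": 0.06, "ax": 0, "ay": 0, "az": 0, "jaw": -1}, {"x": 0, "y": 0, "z": 0.08, "ax": 0, "ay": 0, "az": 0, "jaw": -1}, {"x": 0, "y": 0, "z": 0.095, "ax": 0, "ay": 0, "az": 0, "jaw": -1}, {"x": 0, "y": 0, "z": 0.11, "ax": 0, "ay": 0, "az": 0, "jaw": -1}, {"x": 0, "y": 0, "z": 0.12, "ax": 0, "ay": 0, "az": 0, "jaw": -1}, {"x": 0, "y": 0, "z": 0.13, "ax": 0, "ay": 0, "az": 0, "jaw": -1}, {"x": 0, "y": 0, "z": 0.14, "ax": 0, "ay": 0, "az": 0, "jaw": -1}, {"x": 0, "y": 0, "z": 0.15, "ax": 0, "ay": 0, "az": 0, "jaw": -1}, {"x": 0, "y": 0, "z": 0.155, "ax": 0, "ay": 0, "az": 0, "jaw": -1}])

```text
time: 16.65
tool_pos: [534.5, -57.4, 130.6]
tcp_rot: [3.141, 0.0, 1.937]
contact_force: [0.0, -0.1, 1.1]
grip_width: 0.5
finger_force: 0.9
```

>>> send_rows(rows=[{"x": 0, "y": 0, "z": 0, "ax": 0, "ay": 0, "az": 0, "jaw": -1}, {"x": 0, "y": 0, "z": 0.005, "ax": 0, "ay": 0, "az": 0, "jaw": -1}, {"x": 0, "y": 0, "z": 0.005, "ax": 0, "ay": 0, "az": 0, "jaw": -1}, {"x": 0, "y": 0, "z": 0.005, "ax": 0, "ay": 0, "az": 0, "jaw": -1}, {"x": 0, "y": 0, "z": 0.005, "ax": 0, "ay": 0, "az": 0, "jaw": -1}, {"x": 0, "y": 0, "z": 0.005, "ax": 0, "ay": 0, "az": 0, "jaw": -1}, {"x": 0, "y": 0, "z": 0.005, "ax": 0, "ay": 0, "az": 0, "jaw": -1}, {"x": 0, "y": 0, "z": 0.005, "ax": 0, "ay": 0, "az": 0, "jaw": -1}, {"x": 0, "y": 0, "z": 0.005, "ax": 0, "ay": 0, "az": 0, "jaw": -1}, {"x": 0, "y": 0, "z": 0.005, "ax": 0, "ay": 0, "az": 0, "jaw": -1}])

```text
time: 17.9
tool_pos: [534.3, -57.3, 129.7]
tcp_rot: [3.142, -0.0, 1.937]
contact_force: [0.7, -0.1, -0.1]
grip_width: 0.4
finger_force: 0.3
```

>>> send_rows(rows=[{"x": 0, "y": 0, "z": 0.002, "ax": 0, "ay": 0, "az": 0, "jaw": -1}, {"x": 0, "y": 0, "z": 0.004, "ax": 0, "ay": 0, "az": 0, "jaw": -1}, {"x": 0, "y": 0, "z": 0.006, "ax": 0, "ay": 0, "az": 0, "jaw": -1}, {"x": 0, "y": 0, "z": 0.008, "ax": 0, "ay": 0, "az": 0, "jaw": -1}, {"x": 0, "y": 0, "z": 0.008, "ax": 0, "ay": 0, "az": 0, "jaw": -1}, {"x": 0, "y": 0, "z": 0.008, "ax": 0, "ay": 0, "az": 0, "jaw": -1}, {"x": 0, "y": 0, "z": 0.008, "ax": 0, "ay": 0, "az": 0, "jaw": -1}, {"x": 0, "y": 0, "z": 0.008, "ax": 0, "ay": 0, "az": 0, "jaw": -1}, {"x": 0, "y": 0, "z": 0.008, "ax": 0, "ay": 0, "az": 0, "jaw": -1}, {"x": 0, "y": 0, "z": 0.008, "ax": 0, "ay": 0, "az": 0, "jaw": -1}])

```text
time: 19.15
tool_pos: [534.3, -57.4, 128.1]
tcp_rot: [3.142, -0.0, 1.937]
contact_force: [-0.1, 0.0, 0.7]
grip_width: 0.3
finger_force: 0.6
```

>>> send_rows(rows=[{"x": 0, "y": 0, "z": 0.002, "ax": 0, "ay": 0, "az": 0, "jaw": -1}, {"x": 0, "y": 0, "z": 0.004, "ax": 0, "ay": 0, "az": 0, "jaw": -1}, {"x": 0, "y": 0, "z": 0.006, "ax": 0, "ay": 0, "az": 0, "jaw": -1}, {"x": 0, "y": 0, "z": 0.008, "ax": 0, "ay": 0, "az": 0, "jaw": -1}, {"x": 0, "y": 0, "z": 0.01, "ax": 0, "ay": 0, "az": 0, "jaw": -1}, {"x": 0, "y": 0, "z": 0.01, "ax": 0, "ay": 0, "az": 0, "jaw": -1}, {"x": 0, "y": 0, "z": 0.01, "ax": 0, "ay": 0, "az": 0, "jaw": -1}, {"x": 0, "y": 0, "z": 0.01, "ax": 0, "ay": 0, "az": 0, "jaw": -1}, {"x": 0, "y": 0, "z": 0.01, "ax": 0, "ay": 0, "az": 0, "jaw": -1}, {"x": 0, "y": 0, "z": 0.01, "ax": 0, "ay": 0, "az": 0, "jaw": -1}])

```text
time: 20.4
tool_pos: [534.5, -57.4, 127.2]
tcp_rot: [3.141, 0.001, 1.937]
contact_force: [-1.7, 0.7, 9.8]
grip_width: 0.7
finger_force: 4.9
```

Firm resistance (9.8 N) with the tool held up at 127.2 mm, so the latch is on its stop. Lifting clear and checking.

>>> send_rows(rows=[{"x": 0, "y": 0, "z": -0.05, "ax": 0, "ay": 0, "az": 0, "jaw": -1}, {"x": 0, "y": 0, "z": -0.12, "ax": 0, "ay": 0, "az": 0, "jaw": -1}, {"x": 0, "y": 0, "z": -0.22, "ax": 0, "ay": 0, "az": 0, "jaw": -1}, {"x": 0, "y": 0, "z": -0.33, "ax": 0, "ay": 0, "az": 0, "jaw": -1}, {"x": 0, "y": -0.05, "z": -0.44, "ax": 0, "ay": 0, "az": 0, "jaw": -1}, {"x": 0, "y": -0.12, "z": -0.5, "ax": 0, "ay": 0, "az": 0, "jaw": -1}, {"x": 0, "y": -0.2, "z": -0.5, "ax": 0, "ay": 0, "az": 0, "jaw": -1}, {"x": 0, "y": -0.27, "z": -0.5, "ax": 0, "ay": 0, "az": 0, "jaw": -1}, {"x": 0, "y": -0.3, "z": -0.5, "ax": 0, "ay": 0, "az": 0, "jaw": -1}, {"x": 0, "y": -0.3, "z": -0.5, "ax": 0, "ay": 0, "az": 0, "jaw": -1}])

```text
time: 21.65
tool_pos: [477.9, -79.0, 225.8]
tcp_rot: [-3.141, -0.0, 1.936]
contact_force: [0.4, 1.0, -0.0]
grip_width: 0.5
finger_force: 0.0
```

```bash
python3 chk.py
```

```text
[477.9 -79.  225.8] [ 0.4  1.  -0. ]
scene mid 92 [130.5 132.5 134.6]
scene wide 160 [130.1 132.2 134.2]
scene nar 43 [130.3 131.8 134.1]
latch slope 287 [7.80000e-02 1.33563e+02]
side mid 29 [129.7 132.  133.1]
side wide 22 [129.6 132.2 133.6]
side nar 0 
latch slope 314 [  0.21  135.747]
```

View pics/scene_now.png

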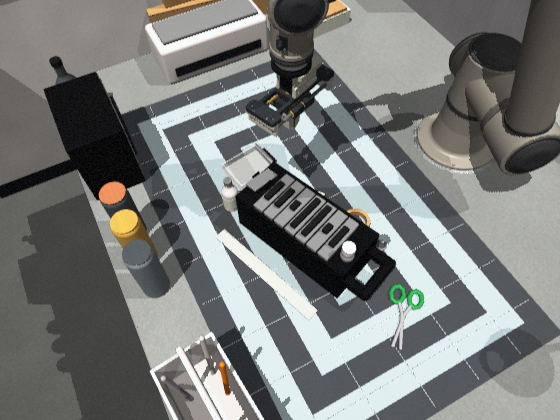

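The picture shows all bars level, the hand clear at (285,100), the bystanders in place and the latch at about (262,180). I'll check the latch tilt with a robust fit.

```bash
python3 - <<'E'
from plant import bot
from h import *
a=np.radians(21.0);c0=np.array([524.2,75.3]);C=np.array([[np.cos(a),np.sin(a)],[-np.sin(a),np.cos(a)]])
for n in['scene','side']:
    X,c=cloud(n,bot.camera_model(n));q=(X[:,:2]-c0)@C.T;z=X[:,2]
    k=(abs(q[:,1]+127.5)<11)&(abs(q[:,0])<36)&(z>115)&(z<155);b=np.arange(-36,36,8)
    print(n,[(int(x+4),[*np.percentile(z[k&(q[:,0]>=x)&(q[:,0]<x+8)],[50,85]).round(1)]) for x in b if (k&(q[:,0]>=x)&(q[:,0]<x+8)).any()])
E
```

```text
scene [(-32, [np.float64(128.5), np.float64(129.1)]), (-24, [np.float64(129.8), np.float64(131.6)]), (-16, [np.float64(132.6), np.float64(134.1)]), (-8, [np.float64(134.9), np.float64(135.5)]), (0, [np.float64(136.6), np.float64(137.6)]), (8, [np.float64(138.2), np.float64(140.0)]), (16, [np.float64(140.6), np.float64(142.6)]), (24, [np.float64(142.3), np.float64(144.1)]), (32, [np.float64(141.3), np.float64(145.3)])]
side [(-32, [np.float64(128.4), np.float64(129.8)]), (-24, [np.float64(130.6), np.float64(131.8)]), (-16, [np.float64(132.5), np.float64(133.6)]), (-8, [np.float64(134.4), np.float64(135.8)]), (0, [np.float64(136.4), np.float64(137.6)]), (8, [np.float64(138.7), np.float64(139.7)]), (16, [np.float64(140.5), np.float64(141.6)]), (24, [np.float64(142.8), np.float64(143.7)]), (32, [np.float64(143.7), np.float64(144.6)])]
```

The paddle slopes about +0.25 and its pad is at 130 mm, so it is fully over.

```bash
python3 -c "
from plant import bot
print(bot.close_job())"
```

```text
the job is handed in; nothing more can be done
None
```

The job is handed in: the three trays were pressed home in order (wide, middle, narrow), the latch is fully over and the hand is clear; no verdict came back.

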